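# Shut the refill drawer, then hold up the fullest tin

### The job

The tins have just been refilled: first push the drawer of the little refill chest fully shut. Then find out by lifting and feel which of the three identical closed tins on the turntable is the heaviest, setting the others gently back upright on the turntable, and finish holding the heaviest one up in the gripper, upright and still, its bottom at least 10 cm above the turntable. Never tip a tin over, and leave the other kitchen things where they are.

Things in the scene. Friction and masses are not known exactly. Their poses are not given: they have to be found in the camera images.
- chest_drawer0 (a joint): drawer of the low wooden chest (chest 200 mm deep, 220 mm wide, 85 mm high) on the robot's left; 0 is fully shut, grows in m as it comes out towards the robot; starts 0.07 to 0.12 out; slides with light friction, stays where left, stops hard at 0
- chest_drawer0_handle (a point): middle of the steel bar handle across the front of the drawer, at 47 mm above the table; the bar runs along this frame's y, is 11 mm thick and 110 mm long and stands 35 mm off the drawer front. Frame x points from the handle into the chest, the direction that shuts the drawer; z up. Moves with the drawer
- turntable: clear acrylic turntable disc, 260 mm in diameter, 9 mm thick, its top 30 mm above the table and 9 mm above this origin (centre of its underside). Its foot is fixed; the disc turns either way about z against some friction (0.08 N m) and stays where left, so the tins ride with it if it is pushed
- tin_1: Tin; one of three closed round tins that look alike, green with a brass lid and foot band: 60 mm in diameter, 90 mm high with a lid that does not come off, no handle. Origin: centre of its underside, z up. It stands on the turntable, loose. Loads differ: a tin weighs 0.13 to 0.48 kg in all, and the heaviest is at least 0.1 kg heavier than the next. The names and places tell nothing of the weight; the load inside has 2 mm of play
- tin_2: Tin; one of three closed round tins that look alike, green with a brass lid and foot band: 60 mm in diameter, 90 mm high with a lid that does not come off, no handle. Origin: centre of its underside, z up. It stands on the turntable, loose. Loads differ: a tin weighs 0.13 to 0.48 kg in all, and the heaviest is at least 0.1 kg heavier than the next. The names and places tell nothing of the weight; the load inside has 2 mm of play
- tin_3: Tin; one of three closed round tins that look alike, green with a brass lid and foot band: 60 mm in diameter, 90 mm high with a lid that does not come off, no handle. Origin: centre of its underside, z up. It stands on the turntable, loose. Loads differ: a tin weighs 0.13 to 0.48 kg in all, and the heaviest is at least 0.1 kg heavier than the next. The names and places tell nothing of the weight; the load inside has 2 mm of play
- chest: low wooden chest with the drawer, fixed; origin: centre of its underside, front to -x of this frame, top 85 mm above the table
- pot: grey ceramic pot, 110 mm wide, 100 mm high, bystander; origin: centre of its underside
- cup_blue: blue plastic cup, rim 72 mm, 85 mm high, bystander; origin: centre of its underside
- cup_red: red plastic cup, rim 72 mm, 85 mm high, bystander; origin: centre of its underside
- cup_white: white plastic cup, rim 84 mm, 80 mm high, with an orange ball in it, bystander; origin: centre of its underside
- ball_center (a point): centre of the orange hard-plastic ball, 50 mm in diameter, lying loose in the white cup, bystander
- dumbbell: yellow wooden dumbbell, 120 mm long along its x, 48 mm high, bystander; origin: centre of its underside
- mirror: stainless mirror disc lying flat, 110 mm in diameter, 6 mm thick, bystander; origin: centre of its underside
Mind the look-alikes: they are no part of the job. Leave any pink or turquoise look-alike of the tin_3 alone.

How it is judged:
By the outcome, as a careful person would: the job done as asked, in the order asked, and still so for the second after the job is handed in, while the arm keeps its last pose, push and grip.
It also fails if it takes over 72 s, if anything falls off the work surface, if the arm or the gripper's body presses on something with over 40 N, if the wrist force passes 120 N, or if a joint passes its speed limit or range.

### The arm

A 7-joint arm with a two-finger parallel gripper is mounted at the origin on the work surface. World frame = base frame: x ahead of the robot, y to its left, z up, the work surface at z = 0. Lengths are in m, angles in degrees, forces in N, time in s.
With the tool pointing down it reaches from about 0.425 to 0.875 m from the base axis. Payload 4.7 kg.
Tool frame: the origin (TCP) lies on the centre line of the jaws, within the pads' length; the fingertips stand 8 mm ahead of it and the grasp point (between the pads) lies 11 mm behind it; z points along the fingers, x is the direction in which the jaws open and shut, and the axes are right-handed (so a half turn about z gives the same grasp; the last joint's range is limited). The gripper opens to 87 mm and grips with 3 to 60 N. Pads are 19 mm wide; open, the fingers measure 117 mm over their backs; the gripper's body (75 mm by 190 mm) begins 51 mm behind the grasp point.
Start: joints at [-75.51, 18.392, -4.016, 83.108, 1.295, 78.541, -3.26], TCP at [0.154, 0.632, 0.231] pointing down, gripper open.
Joint ranges: [-163.93, 163.93], [-17.29, 119.83], [-79.2, 71.16], [3.27, 140.29], [-89.18, 269.18], [5.43, 117.66], [-154.24, 154.24]. Speed limits (degrees/s): [147.25, 147.25, 180, 180, 180, 180, 180].

### API

Orientations are given as [roll, pitch, yaw] about the fixed x, y, z axes, in that order (R = Rz(yaw) Ry(pitch) Rx(roll)).
In Python, from cell import telemetry, read_camera, get_calibration, sign_off gives the robot as it stands. The module is installed in compiled form; this text tells all that it offers.
- The arm moves only by the tool carry_out, never from a script. Its arguments are lists of equal length, an entry for each row: "translation": the shift along the tool's x, y, z in cm, a list of three; "turn": the turn about the tool's z in rad; "gripper": the opening, from 0 (shut) to 1 (fully open). In form: {"translation": [[dx, dy, dz], ...], "turn": [turn, ...], "gripper": [gripper, ...]}. A call has 1 to 5 rows; each row is the pose to reach, as a shift and turn from the pose commanded when the call began, along the tool's axes at that moment; what a row does not reach only later rows make up. A row lasts 1/8 s, in which the tool goes at most 62.5 mm and 10.7 degrees, less where a joint would pass 70% of its speed; a pose out of reach is approached as far as the arm can. A call with a gripper value outside its range is refused whole. The fingers move at their own pace and stop on an object; "squeeze" is the grip in N (left out, the last holds). Time passes only in rows, so rows that repeat a pose let the fingers close. It gives the time, the measured TCP pose, the force and the opening at its end, in the units of the state.
- telemetry.get_obs(): the state, without advancing time (a new reading comes with each control period).
- read_camera(name): name is "scene" or "top" or "wrist"; returns the picture (384x512x3 uint8, red, green, blue); there is no depth.
- get_calibration(name): a dict with "fx", "fy", "cx", "cy" (pixels), "R" (3x3) and "t" (3): a world point X has camera coordinates R X + t. Camera axes: x right, y down, z forward; pixel columns grow to the right and rows downward; lengths in m; the calibration is good to about 2 mm. The wrist camera is an equidistant fisheye: a pixel r from the principal point sees the ray r / f radians off the axis. A picture is of the moment at which its call begins: read the wrist's pose just before it. get_calibration takes no time and is no camera call; for the wrist camera it gives the pose at the moment of the call.
- sign_off(): hands the job in, once; it reports no verdict.
The state is a dict: "time_s": time; "qpos": joint angles; "joint_velocities": joint speeds; "effort": joint torques, N m; "tool_pos": TCP position; "tool_rot": TCP orientation; "force": force on the tool from outside, world axes, zero at the start; "wrist_torque": the same for the moment, N m; "grip_width": finger opening in m.
Only numpy, scipy, OpenCV 4.12 (cv2) and the standard library are available. Lean on these libraries where they do the work, as an engineer would, in place of code of your own. Each camera call takes 0.05 s, during which the arm holds its last target.

## Working session

There is one attempt and no reset: what is moved stays moved. The work goes in short steps, Python scripts to look and compute and a tool call to move; the robot and the scene stay as the last step left them, time stands still between calls to the robot, and variables do not carry over. Pictures are saved under pics/ and viewed, and the job is handed in when it is done.

Besides the shell and the picture viewer there is one more tool, called after "Call:" as name(argument=value, ...), one argument or row to a line, values as JSON. carry_out: Moves the arm, as the interface text tells. Its arguments: {"type":"object","properties":{"translation":{"type":"array","items":{"type":"array","items":{"type":"number"}}},"turn":{"type":"array","items":{"type":"number"}},"gripper":{"type":"array","items":{"type":"number"}},"squeeze":{"type":"number"}},"required":["translation","turn","gripper"]}

```bash
mkdir -p pics; cat > h.py <<'E'
import numpy as np,cv2
from cell import telemetry, read_camera, get_calibration, sign_off
def snap(n,f):
    im=read_camera(n); cv2.imwrite(f,im[:,:,::-1]); return im
def ray(n,u,v,c=None):
    c=c or get_calibration(n);R=np.array(c['R']);t=np.array(c['t'])
    x=(u-c['cx'])/c['fx'];y=(v-c['cy'])/c['fy']
    if n=='wrist':
        r=np.hypot(x,y); d=np.array([x/r*np.sin(r),y/r*np.sin(r),np.cos(r)]) if r>1e-9 else np.array([0,0,1.])
    else: d=np.array([x,y,1.])
    d=R.T@d; return -R.T@t,d/np.linalg.norm(d)
def atz(n,u,v,z,c=None):
    o,d=ray(n,u,v,c); return o+d*(z-o[2])/d[2]
def tri(rs):
    A=np.zeros((3,3));b=np.zeros(3)
    for o,d in rs:
        P=np.eye(3)-np.outer(d,d);A+=P;b+=P@o
    x=np.linalg.solve(A,b); return x,[np.linalg.norm((np.eye(3)-np.outer(d,d))@(x-o)) for o,d in rs]
def proj(n,X,c=None):
    c=c or get_calibration(n);p=np.array(c['R'])@np.array(X)+np.array(c['t'])
    return c['cx']+c['fx']*p[0]/p[2],c['cy']+c['fy']*p[1]/p[2]
E
python3 - <<'E'
from h import *
print(telemetry.get_obs())
for n in('scene','top','wrist'):
    snap(n,f'pics/{n}0.png')
    c=get_calibration(n);print(n,c)
    import pickle;pickle.dump(c,open(f'c_{n}0.pkl','wb'))
E
```

```text
{'time_s': 0.0, 'qpos': array([-75.51224549,  18.43754089,  -4.01657889,  83.17281986,
         1.29510086,  78.53888619,  -3.26014654]), 'joint_velocities': array([-0.0653388 ,  0.04824676, -0.04891489,  0.0507777 ,  0.11531032,
       -0.05820015, -0.16290578]), 'effort': array([ 2.31127542e-04, -4.91293716e+01, -4.03679274e-01, -3.12529492e+01,
       -6.37595449e-02,  4.39919543e-02,  1.93324217e-04]), 'tool_pos': array([0.15363975, 0.6310561 , 0.22949707]), 'tool_rot': array([1.79994665e+02, 1.03999646e-01, 7.63228116e+01]), 'force': array([ 0.68184792, -0.07865059,  0.06523839]), 'wrist_torque': array([-0.03186747,  0.01692451,  0.00359033]), 'grip_width': 0.08669187247705559}
scene {'fx': 359.50002567842466, 'fy': 359.50002567842466, 'cx': 260.71363702303194, 'cy': 190.91925643066904, 'R': array([[ 0.04875371,  0.99858213,  0.02137305],
       [ 0.59287786, -0.01171187, -0.80520722],
       [-0.80381523,  0.05192845, -0.59260823]]), 't': array([-0.08852812, -0.25837411,  1.5944368 ])}
top {'fx': 417.31175584069763, 'fy': 417.31175584069763, 'cx': 245.64668785345933, 'cy': 189.89487334437797, 'R': array([[ 0.02743257, -0.99954107, -0.01284913],
       [-0.99684612, -0.02639654, -0.0748401 ],
       [ 0.07446658,  0.01486166, -0.99711276]]), 't': array([0.03625601, 0.54212248, 1.23384233])}
wrist {'fx': 297.3186396354542, 'fy': 297.3186396354542, 'cx': 253.39522024571076, 'cy': 193.61251332846928, 'R': array([[ 0.23576672,  0.97180907, -0.00108956],
       [ 0.92890775, -0.22502887,  0.2940959 ],
       [ 0.28555988, -0.07035013, -0.95577529]]), 't': array([-0.6490528 , -0.03567795,  0.39269854])}
```

View pics/scene0.png

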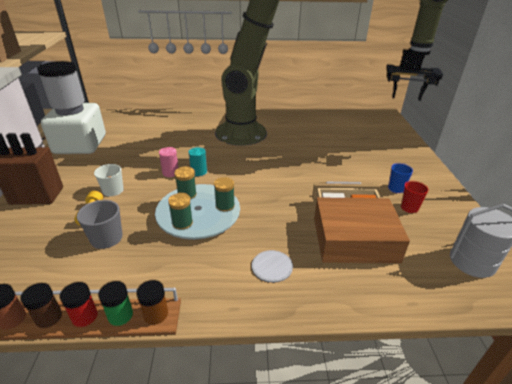

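View pics/top0.png

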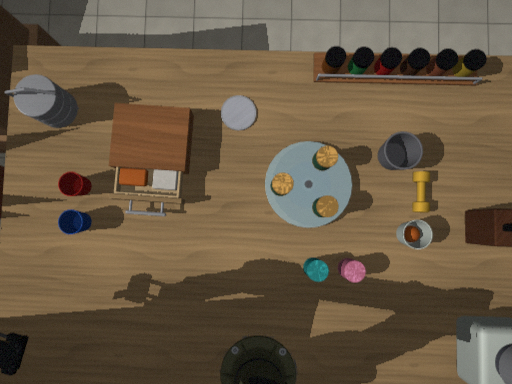

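View pics/wrist0.png

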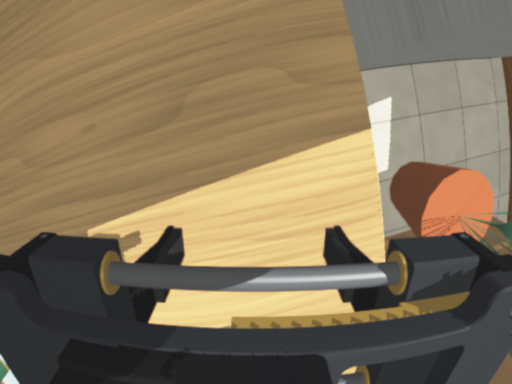

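The top view shows the chest at (150,150) with its drawer out and the bar handle at about (147,209). Three green tins with brass lids stand on the disc at about (283,184), (327,157) and (327,206). The turquoise and pink look-alikes at (317,270) and (353,271) stand off the disc, so I leave them alone. I'll enlarge the views to measure.

```bash
python3 - <<'E'
import cv2
t=cv2.imread('pics/top0.png');s=cv2.imread('pics/scene0.png')
cv2.imwrite('pics/c1.png',cv2.resize(t[130:240,250:370],None,fx=5,fy=5,interpolation=cv2.INTER_CUBIC))
cv2.imwrite('pics/c2.png',cv2.resize(t[95:225,100:200],None,fx=4.5,fy=4.5,interpolation=cv2.INTER_CUBIC))
cv2.imwrite('pics/c3.png',cv2.resize(s[155:245,145:250],None,fx=6,fy=6,interpolation=cv2.INTER_CUBIC))
cv2.imwrite('pics/c4.png',cv2.resize(s[170:270,305:415],None,fx=6,fy=6,interpolation=cv2.INTER_CUBIC))
E
```

```text
(no output)
```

View pics/c1.png

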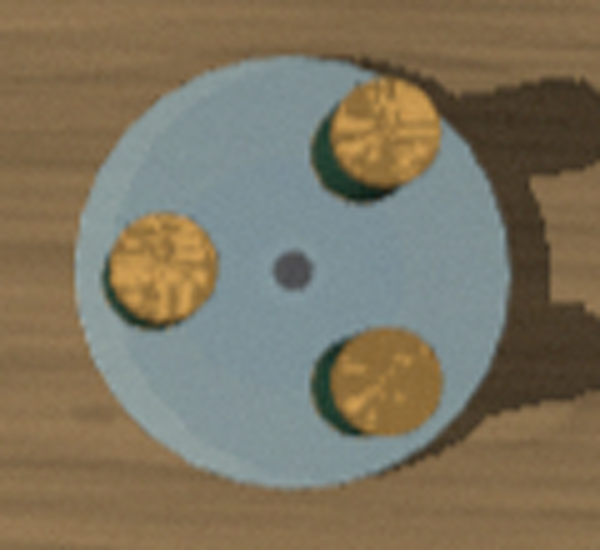

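View pics/c2.png

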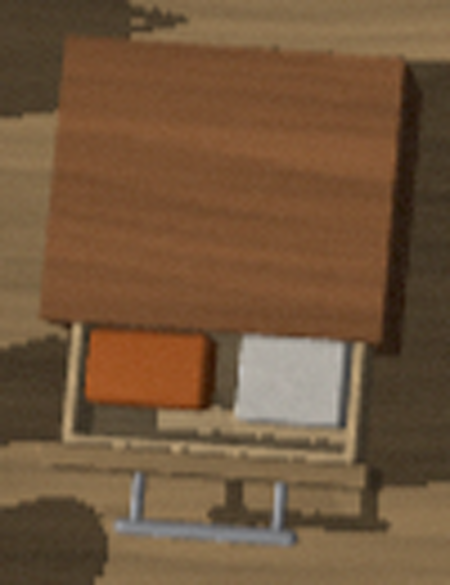

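View pics/c3.png

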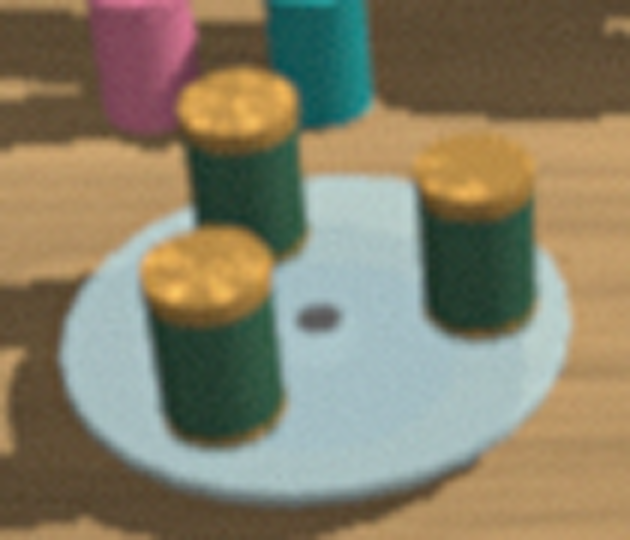

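View pics/c4.png

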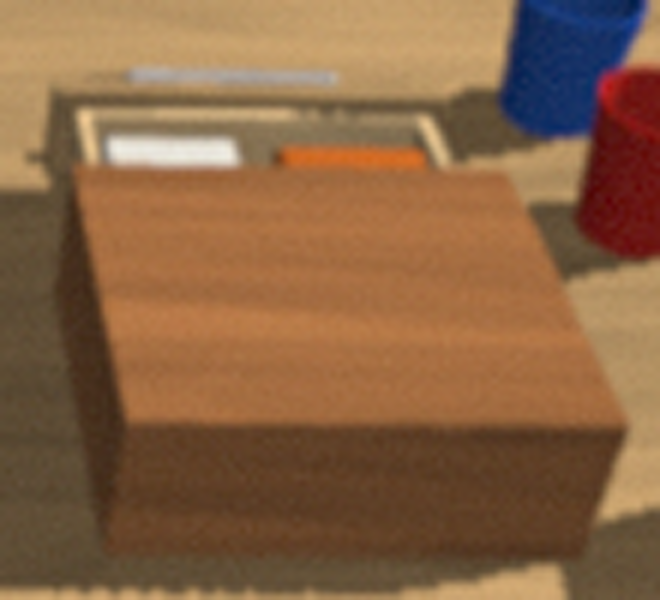

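```bash
python3 - <<'E'
from h import *
P={'A':((163,268),(476,160)),'B':((385,131),(207,260)),'C':((386,381),(239,100)),'hub':((293,270),(319,318))}
for k,(a,b) in P.items():
    ta=(a[0]/5+250-.4,a[1]/5+130-.4);sb=(b[0]/6+145-.4,b[1]/6+155-.4)
    print(k,tri([ray('top',*ta),ray('scene',*sb)]),atz('top',*ta,.12 if k!='hub' else .03))
H={'hl':((117,526),(338,77)),'hr':((294,538),(130,75))}
for k,(a,b) in H.items():
    ta=(a[0]/4.5+100-.4,a[1]/4.5+95-.4);sb=(b[0]/6+305-.4,b[1]/6+170-.4)
    print(k,tri([ray('top',*ta),ray('scene',*sb)]),atz('top',*ta,.047),atz('scene',*sb,.05))
for a in [(67,38),(406,58),(382,342),(40,318)]:
    print('chest',atz('top',a[0]/4.5+99.6,a[1]/4.5+94.6,.085))
for n,p,z in[('blue',(73,222),.085),('red',(72,184),.085)]:print(n,atz('top',*p,z))
E
```

```text
A (array([ 0.55441082, -0.05096581,  0.12384862]), [np.float64(7.796469672424963e-06), np.float64(7.796469672445343e-06)]) [ 0.55476914 -0.05123695  0.12      ]
B (array([ 0.63378284, -0.17246621,  0.12394842]), [np.float64(0.000396805549192477), np.float64(0.00039680554919246675)]) [ 0.63438328 -0.1727672   0.12      ]
C (array([ 0.49547519, -0.17486844,  0.12214558]), [np.float64(0.00013801861091069676), np.float64(0.0001380186109107182)]) [ 0.49555433 -0.1751149   0.12      ]
hub (array([ 0.56381122, -0.1350164 ,  0.03194507]), [np.float64(9.981016764969675e-05), np.float64(9.981016764972957e-05)]) [ 0.56398795 -0.13517808  0.03      ]
hl (array([0.46607818, 0.40145977, 0.05174004]), [np.float64(0.0010900073046655686), np.float64(0.0010900073046655747)]) [0.46594396 0.40177145 0.047     ] [0.4633712  0.40367986 0.05      ]
hr (array([0.46129845, 0.28509488, 0.05137245]), [np.float64(0.0005157316618576836), np.float64(0.0005157316618574575)]) [0.46127488 0.28547781 0.047     ] [0.459269 0.286203 0.05    ]
chest [0.77923088 0.43817445 0.085     ]
chest [0.77132402 0.21825618 0.085     ]
chest [0.58693487 0.22666893 0.085     ]
chest [0.59669367 0.44619145 0.085     ]
blue [0.43139653 0.53924231 0.085     ]
red [0.53990045 0.54849214 0.085     ]
```

```bash
cat > d.py <<'E'
import sys,numpy as np
# usage: d.py cx cy cz cyaw  tx ty tz tyaw
a=list(map(float,sys.argv[1:]))
y=np.radians(a[3]);d=np.array(a[4:7])-np.array(a[:3])
print('cm',np.round([100*(d[0]*np.cos(y)+d[1]*np.sin(y)),100*(d[0]*np.sin(y)-d[1]*np.cos(y)),-100*d[2]],2),'turn',round(-np.radians(a[7]-a[3]),4),'dist mm',np.linalg.norm(d)*1000)
E
python3 d.py .154 .632 .231 76.32 .415 .346 .20 87.6; python3 d.py .154 .632 .231 76.32 .420 .346 .042 87.6
```

```text
cm [-21.62  32.12   3.1 ] turn -0.1969 dist mm 388.4301739051692
cm [-21.5   32.61  18.9 ] turn -0.1969 dist mm 433.9043673437731
```

Call:
carry_out(
  translation=[
    [-3.1,4.6,0.4],
    [-6.2,9.2,0.9],
    [-9.3,13.8,1.3],
    [-12.4,18.4,1.8],
    [-15.5,23,2.2],
  ],
  turn=[-0.04,-0.08,-0.12,-0.16,-0.197],
  gripper=[0,0,0,0,0],
)

```text
time_s: 0.78
tool_pos: [0.3415, 0.4249, 0.2082]
tool_rot: [-180.0, 0.0, 87.7]
force: [1.4, -0.0, 0.3]
grip_width: 0.0448
```

```bash
python3 d.py .3408 .427 .209 87.6 .418 .346 .2 87.6;python3 d.py .3408 .427 .209 87.6 .418 .346 .042 87.6
```

```text
cm [-7.77  8.05  0.9 ] turn -0.0 dist mm 112.25791731543927
cm [-7.77  8.05 16.7 ] turn -0.0 dist mm 201.02198884699155
```

Call:
carry_out(
  translation=[
    [-3.9,4,0.5],
    [-7.8,8,1],
    [-7.8,8,7],
    [-7.8,8,12],
    [-7.8,8,16.7],
  ],
  turn=[0,0,0,0,0],
  gripper=[0,0,0,0,0],
)

```text
time_s: 1.4
tool_pos: [0.417, 0.3448, 0.0398]
tool_rot: [-180.0, 0.0, 87.6]
force: [-0.1, 0.4, -0.0]
grip_width: 0.0016
```

```bash
python3 - <<'E'
from h import *
o=telemetry.get_obs();print(o['time_s'],o['tool_pos'],o['tool_rot'],o['force'],o['grip_width'])
t=snap('top','pics/top1.png');cv2.imwrite('pics/c5.png',cv2.resize(t[95:245,80:220,::-1],None,fx=4,fy=4,interpolation=cv2.INTER_CUBIC))
E
```

```text
1.4 [0.41701554 0.34483225 0.03984843] [-1.79987095e+02  5.60038165e-03  8.75810861e+01] [-0.14840231  0.43583815 -0.00991389] 0.0016377120285551363
```

View pics/c5.png

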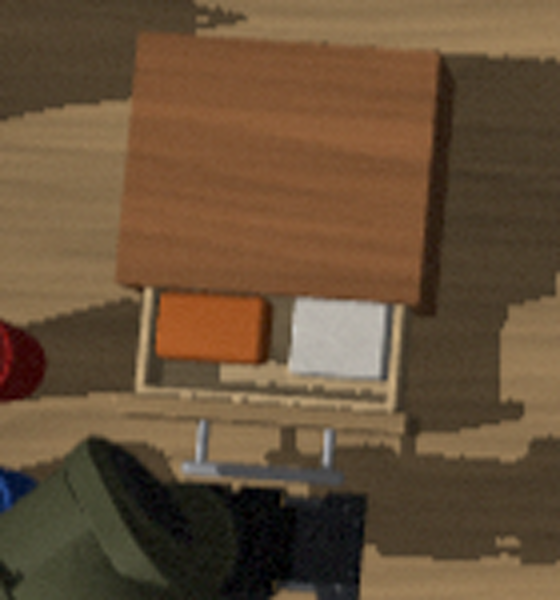

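The shut fingers are behind the bar (c5 about (262,470)), and it looks free. I'll push along the tool's y.

Call:
carry_out(
  translation=[
    [0,1.5,0],
    [0,3,0],
    [0,4.5,0],
    [0,6,0],
    [0,7.5,0],
  ],
  turn=[0,0,0,0,0],
  gripper=[0,0,0,0,0],
)

```text
time_s: 2.08
tool_pos: [0.4937, 0.3425, 0.0423]
tool_rot: [179.9, -0.1, 87.6]
force: [-1.4, 1.5, 0.6]
grip_width: 0.0002
```

Call:
carry_out(
  translation=[
    [0,1,0],
    [0,2,0],
    [0,3,0],
    [0,3.5,0],
    [0,4,0],
  ],
  turn=[0,0,0,0,0],
  gripper=[0,0,0,0,0],
)

```text
time_s: 2.7
tool_pos: [0.526, 0.3406, 0.0412]
tool_rot: [-179.3, 0.2, 87.7]
force: [-22.3, -3.5, 16.7]
grip_width: 0.0006
```

Call:
carry_out(
  translation=[
    [0,0.2,0],
    [0,0.2,0],
  ],
  turn=[0,0],
  gripper=[0,0],
)

```text
time_s: 2.95
tool_pos: [0.5259, 0.3407, 0.041]
tool_rot: [-179.1, 0.2, 87.8]
force: [-19.2, -4.0, 15.2]
grip_width: 0.0005
```

```bash
python3 - <<'E'
from h import *
o=telemetry.get_obs();print(o['time_s'],o['tool_pos'],o['tool_rot'],o['force'],o['grip_width'])
t=snap('top','pics/top2.png');cv2.imwrite('pics/c6.png',cv2.resize(t[95:245,80:220,::-1],None,fx=4,fy=4,interpolation=cv2.INTER_CUBIC))
E
```

```text
2.95 [0.52594148 0.34066914 0.04102715] [-179.09546637    0.24276297   87.75491886] [-19.22430932  -3.99139608  15.19014932] 0.00046255443446089256
```

View pics/c6.png

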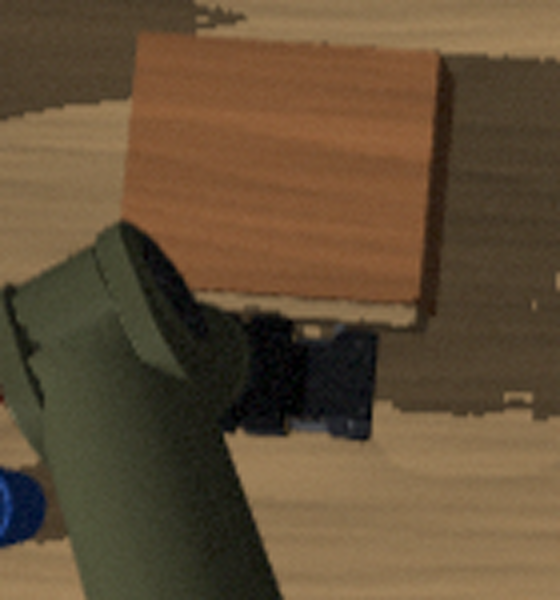

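Call:
carry_out(
  translation=[
    [0,-1,0],
    [0,-3.5,0],
    [0,-7,0],
    [0,-7,-5],
    [0,-7,-10],
  ],
  turn=[0,0,0,0,0],
  gripper=[0,0,0,0,0],
)

```text
time_s: 3.62
tool_pos: [0.464, 0.3431, 0.1423]
tool_rot: [180.0, 0.0, 87.6]
force: [1.4, 0.4, 0.2]
grip_width: 0.0001
```

Call:
carry_out(
  translation=[
    [-3,-3,-5],
    [-7,-4,-9],
    [-12,-4,-9],
    [-18,-4,-9],
    [-24,-4,-9],
  ],
  turn=[0,0,0,0,0],
  gripper=[0.5,1,1,1,1],
)

```text
time_s: 4.25
tool_pos: [0.4147, 0.1032, 0.232]
tool_rot: [179.9, -0.0, 87.6]
force: [1.0, -0.4, 0.1]
grip_width: 0.0424
```

```bash
python3 - <<'E'
from h import *
o=telemetry.get_obs();print(o['time_s'],o['tool_pos'],o['tool_rot'],o['force'],o['grip_width'])
t=snap('top','pics/top3.png');cv2.imwrite('pics/c7.png',cv2.resize(t[95:245,80:280,::-1],None,fx=4,fy=4,interpolation=cv2.INTER_CUBIC))
t=snap('scene','pics/scene3.png');cv2.imwrite('pics/c8.png',cv2.resize(t[150:270,285:415,::-1],None,fx=5,fy=5,interpolation=cv2.INTER_CUBIC))
E
```

```text
4.25 [0.41469238 0.10316908 0.23195434] [ 1.79855164e+02 -4.95646292e-02  8.76058308e+01] [ 0.96482223 -0.4364166   0.11215504] 0.0424290342294952
```

View pics/c7.png

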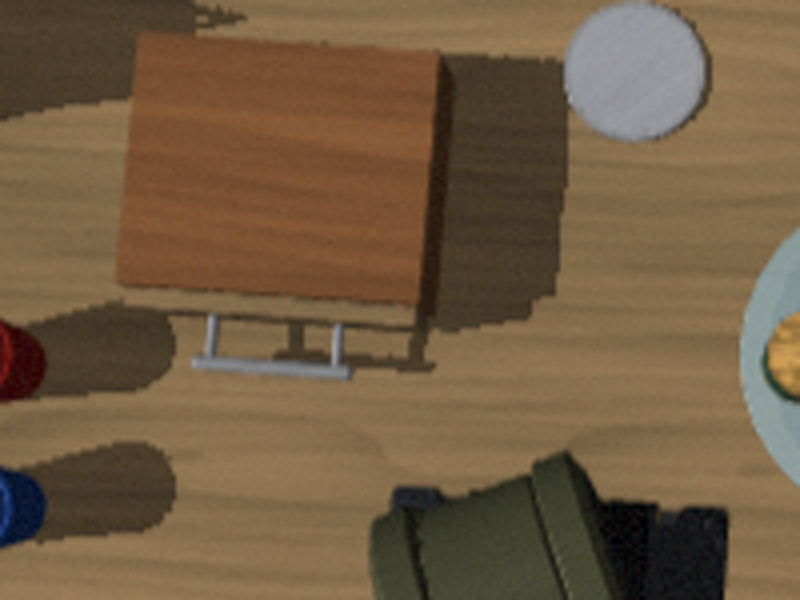

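View pics/c8.png

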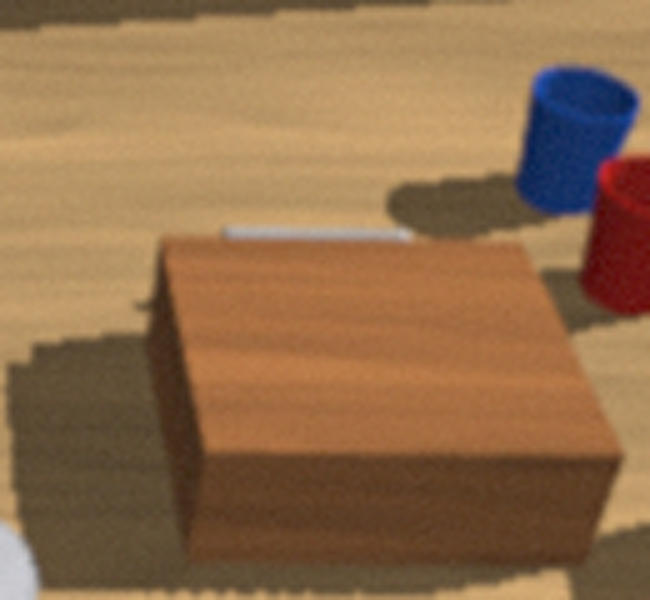

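```bash
python3 - <<'E'
from h import *
for a in[(193,362),(350,373)]: print(atz('top',a[0]/4+79.6,a[1]/4+94.6,.047))
rc=[]
for a in[(138,33),(440,52),(420,302),(118,283)]: print(atz('top',a[0]/4+79.6,a[1]/4+94.6,.085))
# scene-based rear/front top edges
for a in[(205,455),(622,457),(524,245),(163,238)]: print('s',atz('scene',a[0]/5+284.6,a[1]/5+149.6,.085))
E
python3 d.py .416 .1042 .232 87.6 .5552 -.0515 .232 90
```

```text
[0.54396231 0.39891933 0.047     ]
[0.5388858  0.28232129 0.047     ]
[0.77977948 0.43933934 0.085     ]
[0.77098094 0.2188891  0.085     ]
[0.58838451 0.22640531 0.085     ]
[0.59649789 0.44441435 0.085     ]
s [0.77321476 0.21787566 0.085     ]
s [0.78057125 0.4367202  0.085     ]
s [0.59918494 0.4467436  0.085     ]
s [0.58768412 0.22863611 0.085     ]
cm [-14.97  14.56  -0.  ] turn -0.0419 dist mm 208.85193319670282
```

The drawer is shut: the front stopped hard, and the bar is at x≈0.541, which fits a 0.2 m deep chest. Now to tin A, which is the one at top-view pixel (283,184).

Call:
carry_out(
  translation=[
    [-4,4,0],
    [-8,8,0],
    [-12,12,0],
    [-15,14.3,0],
    [-15,14.3,0],
  ],
  turn=[0,0,0,0,0],
  gripper=[1,1,1,1,1],
  squeeze=20,
)

```text
time_s: 4.97
tool_pos: [0.5521, -0.0542, 0.2314]
tool_rot: [179.9, 0.2, 87.3]
force: [0.7, 0.2, 0.1]
grip_width: 0.0863
```

```bash
python3 - <<'E'
from h import *
o=telemetry.get_obs();print(o['time_s'],o['tool_pos'],o['tool_rot'],o['force'],o['wrist_torque'],o['grip_width'])
t=snap('wrist','pics/w4.png')
o=telemetry.get_obs();print(o['time_s'],o['force'],o['tool_pos'])
E
```

```text
4.975 [ 0.55211029 -0.05415633  0.23137545] [1.79935570e+02 1.65607112e-01 8.72838740e+01] [0.6517571  0.19876752 0.08202423] [ 0.04160846  0.01144827 -0.01999016] 0.08634865370436641
5.025 [0.62201271 0.79858988 0.38936005] [ 0.55134931 -0.05177738  0.2312391 ]
```

View pics/w4.png

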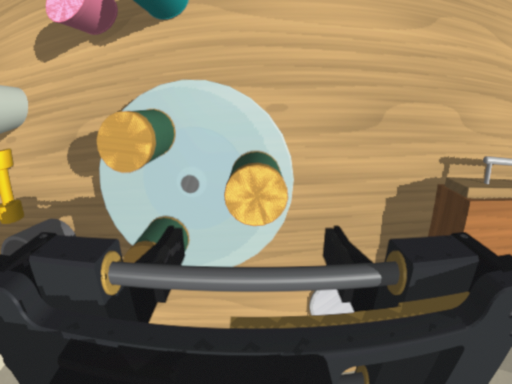

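The wrist view shows tin A's brass lid centred at (257,194) and tin C's at (128,142), while tin B is partly behind the left finger. Lines of sight to A and C from here give a third view of their positions.

```bash
python3 - <<'E'
from h import *
print(atz('wrist',257,196,.12),atz('wrist',127,142,.12),atz('wrist',190,184,.03))
print(tri([ray('wrist',257,196),ray('top',282.2,183.2)]),tri([ray('wrist',127,142),ray('top',326.8,205.8)]))
E
python3 d.py .5526 -.0516 .2318 87.4 .5555 -.051 .0745 87.4
```

```text
[ 0.55390144 -0.04868243  0.12      ] [ 0.49458502 -0.1703969   0.12      ] [ 0.56291446 -0.13264257  0.03      ]
(array([ 0.55435934, -0.04995684,  0.11995352]), [np.float64(0.0013422960173586189), np.float64(0.001342296017358585)]) (array([ 0.49622695, -0.17818379,  0.10299615]), [np.float64(3.717764322242955e-05), np.float64(3.717764322242759e-05)])
cm [ 0.07  0.29 15.73] turn -0.0 dist mm 157.3278741990751
```

Call:
carry_out(
  translation=[
    [0.1,0.2,4],
    [0.1,0.2,8],
    [0.1,0.2,11.5],
    [0.1,0.2,14],
    [0.1,0.2,15.7],
  ],
  turn=[0,0,0,0,0],
  gripper=[1,1,1,1,1],
)

```text
time_s: 5.65
tool_pos: [0.5522, -0.0478, 0.0734]
tool_rot: [-179.9, -0.1, 87.7]
force: [0.2, -0.1, -0.5]
grip_width: 0.0866
```

Call:
carry_out(
  translation=[
    [0,0,0],
    [0,0,0],
    [0,0,0],
    [0,0,0],
    [0,0,0],
  ],
  turn=[0,0,0,0,0],
  gripper=[0.9,0.8,0.7,0.6,0.6],
)

```text
time_s: 6.28
tool_pos: [0.5537, -0.0505, 0.0756]
tool_rot: [179.9, 0.0, 87.6]
force: [-0.2, -2.4, 4.1]
grip_width: 0.0606
```

Call:
carry_out(
  translation=[
    [0,0,0],
    [0,0,0],
    [0,0,0],
  ],
  turn=[0,0,0],
  gripper=[0.4,0.4,0.4],
)

```text
time_s: 6.65
tool_pos: [0.5537, -0.0505, 0.0756]
tool_rot: [179.9, 0.0, 87.6]
force: [-0.2, -2.6, 6.2]
grip_width: 0.0604
```

Call:
carry_out(
  translation=[
    [0,0,-1],
    [0,0,-3],
    [0,0,-5],
    [0,0,-6],
    [0,0,-6],
  ],
  turn=[0,0,0,0,0],
  gripper=[0.4,0.4,0.4,0.4,0.4],
)

```text
time_s: 7.28
tool_pos: [0.5531, -0.0493, 0.1349]
tool_rot: [180.0, -0.0, 87.6]
force: [-0.1, 0.1, -2.5]
grip_width: 0.0606
```

Call:
carry_out(
  translation=[
    [0,0,0],
    [0,0,0],
    [0,0,0],
    [0,0,0],
    [0,0,0],
  ],
  turn=[0,0,0,0,0],
  gripper=[0.4,0.4,0.4,0.4,0.4],
)

```text
time_s: 7.9
tool_pos: [0.5528, -0.0498, 0.1345]
tool_rot: [-180.0, -0.0, 87.6]
force: [-0.9, -0.2, -2.5]
grip_width: 0.0603
```

```bash
cat > w.py <<'E'
from h import *
import sys
F=[]
for i in range(10):
    im=read_camera('top' if i else 'scene')
    if i==0: cv2.imwrite(f'pics/s_{sys.argv[1]}.png',im[:,:,::-1])
    if i==1: cv2.imwrite(f'pics/t_{sys.argv[1]}.png',im[:,:,::-1])
    o=telemetry.get_obs();F.append(np.r_[o['force'],o['effort'][[1,3]]])
print(np.mean(F,0).round(3),np.std(F,0).round(3),'kg',np.mean(F,0)[2]/-9.81);print(o['time_s'],o['tool_pos'],o['tool_rot'],o['grip_width'])
E
python3 w.py A
```

```text
[  0.128   0.048  -2.511 -35.454 -29.894] [0.315 0.491 0.538 0.011 0.008] kg 0.25593470516756106
8.4 [ 0.55289345 -0.04970939  0.13459437] [ 1.79994962e+02 -4.48823995e-03  8.76068202e+01] 0.06038634370509669
```

View pics/s_A.png

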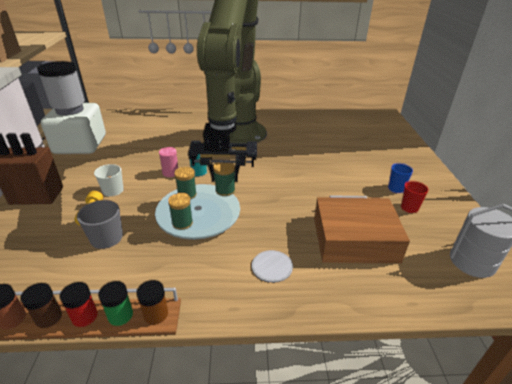

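Call:
carry_out(
  translation=[
    [0,0,2],
    [0,0,4],
    [0,0,5.2],
    [0,0,5.6],
    [0,0,5.8],
  ],
  turn=[0,0,0,0,0],
  gripper=[0.4,0.4,0.4,0.4,0.4],
)

```text
time_s: 9.02
tool_pos: [0.5533, -0.0498, 0.0769]
tool_rot: [180.0, -0.0, 87.6]
force: [0.1, -0.9, -2.6]
grip_width: 0.0605
```

Call:
carry_out(
  translation=[
    [0,0,0.1],
    [0,0,0.1],
  ],
  turn=[0,0],
  gripper=[0.4,0.4],
)

```text
time_s: 9.28
tool_pos: [0.5532, -0.0497, 0.076]
tool_rot: [180.0, -0.0, 87.6]
force: [-1.0, 0.2, -2.8]
grip_width: 0.0606
```

The scene view shows tin A clear of the disc and upright, with the other two tins undisturbed. It isn't quite touching the disc yet, so I'll lower it a little more.

Call:
carry_out(
  translation=[
    [0,0,0.1],
    [0,0,0.1],
  ],
  turn=[0,0],
  gripper=[0.4,0.4],
)

```text
time_s: 9.52
tool_pos: [0.5536, -0.0497, 0.0757]
tool_rot: [179.9, -0.0, 87.6]
force: [-0.9, 0.9, 5.1]
grip_width: 0.0602
```

Call:
carry_out(
  translation=[
    [0,0,0],
    [0,0,0],
    [0,0,0],
    [0,0,0],
    [0,0,0],
  ],
  turn=[0,0,0,0,0],
  gripper=[0.72,0.78,0.86,0.95,1],
)

```text
time_s: 10.15
tool_pos: [0.5528, -0.0497, 0.0745]
tool_rot: [-180.0, -0.0, 87.6]
force: [-0.0, -0.5, -1.2]
grip_width: 0.0841
```

Call:
carry_out(
  translation=[
    [0,0,-2],
    [0,0,-5],
    [0,0,-9],
    [0,0,-13],
    [0,0,-15],
  ],
  turn=[0,0,0,0,0],
  gripper=[1,1,1,1,1],
)

```text
time_s: 10.78
tool_pos: [0.5538, -0.05, 0.2271]
tool_rot: [179.8, -0.0, 87.6]
force: [0.5, -0.4, -0.3]
grip_width: 0.087
```

```bash
python3 - <<'E'
from h import *
o=telemetry.get_obs();print(o['time_s'],o['tool_pos'],o['tool_rot'],o['force'],o['grip_width'])
t=snap('scene','pics/s5.png');u=snap('wrist','pics/w5.png');t=cv2.resize(t[140:250,140:260],None,fx=3.2,fy=3.2)
cv2.imwrite('pics/c9.png',np.hstack([t[:352],cv2.resize(u,(384,288))[:, :].repeat(1,0) if 0 else cv2.copyMakeBorder(cv2.resize(u,(384,288)),0,64,0,0,0)])[:,:,::-1])
E
python3 d.py .5542 -.05 .2238 87.6  .635 -.173 .2238 87.6
```

```text
10.775 [ 0.55381505 -0.0499518   0.22707765] [ 1.79805583e+02 -3.73420229e-02  8.75944248e+01] [ 0.48326189 -0.38896828 -0.32626027] 0.08695453469246732
cm [-11.95   8.59  -0.  ] turn -0.0 dist mm 147.16534918247567
```

View pics/c9.png

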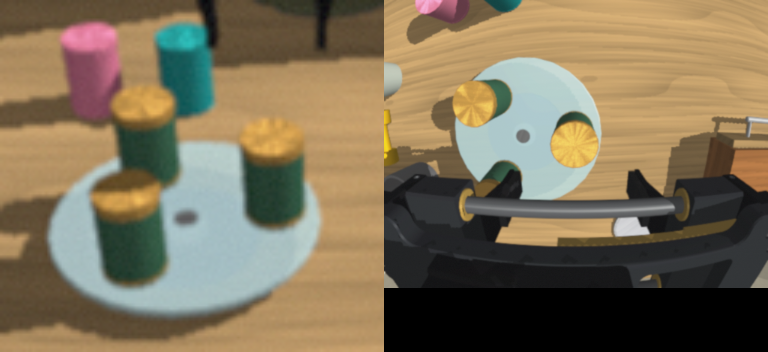

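Tin A stands upright where it was. Next is tin B, at (.634,-.172).

Call:
carry_out(
  translation=[
    [-4,2.9,0],
    [-8,5.8,0],
    [-11.9,8.4,0],
    [-11.9,8.4,0],
    [-11.9,8.4,0],
  ],
  turn=[0,0,0,0,0],
  gripper=[1,1,1,1,1],
)

```text
time_s: 11.5
tool_pos: [0.6312, -0.1715, 0.223]
tool_rot: [-179.9, -0.0, 87.6]
force: [-0.2, 0.3, -0.9]
grip_width: 0.0871
```

```bash
python3 - <<'E'
from h import *
o=telemetry.get_obs();print(o['time_s'],o['tool_pos'],o['tool_rot'],o['force'],o['grip_width'])
u=snap('wrist','pics/w6.png')
import pickle;pickle.dump(get_calibration('wrist'),open('cw6.pkl','wb'))
E
```

```text
11.5 [ 0.63119196 -0.17148391  0.2230108 ] [-1.79863562e+02 -4.77247415e-02  8.75966552e+01] [-0.24807598  0.31215975 -0.9023135 ] 0.08705373185314662
```

View pics/w6.png

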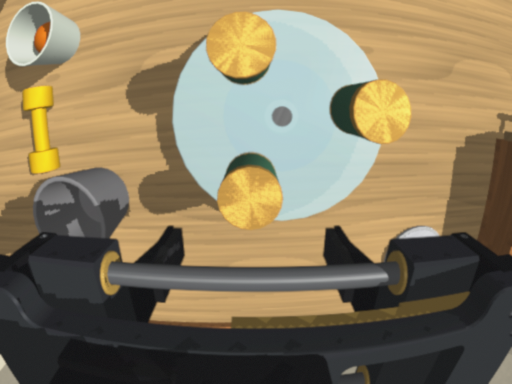

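```bash
python3 - <<'E'
from h import *
import pickle;c=pickle.load(open('cw6.pkl','rb'))
print(atz('wrist',250,197,.12,c),tri([ray('wrist',250,197,c),ray('top',326.6,155.8)]),atz('wrist',240,46,.12,c))
E
```

```text
[ 0.63196827 -0.17375806  0.12      ] (array([ 0.63579499, -0.17434733,  0.10912467]), [np.float64(0.0004876546218133993), np.float64(0.00048765462181349465)]) [ 0.49677897 -0.17669274  0.12      ]
```

Call:
carry_out(
  translation=[
    [-0.2,0.2,4],
    [-0.2,0.2,8],
    [-0.2,0.2,11.5],
    [-0.2,0.2,14],
    [-0.2,0.2,15],
  ],
  turn=[0,0,0,0,0],
  gripper=[1,1,1,1,1],
)

```text
time_s: 12.18
tool_pos: [0.6327, -0.1718, 0.073]
tool_rot: [-179.9, -0.1, 87.7]
force: [0.0, -0.5, 0.7]
grip_width: 0.087
```

Call:
carry_out(
  translation=[
    [0,0,0],
    [0,0,0],
    [0,0,0],
    [0,0,0],
    [0,0,0],
  ],
  turn=[0,0,0,0,0],
  gripper=[0.9,0.8,0.7,0.6,0.5],
)

```text
time_s: 12.8
tool_pos: [0.6343, -0.1745, 0.0755]
tool_rot: [179.9, 0.0, 87.6]
force: [-0.5, -0.3, 4.4]
grip_width: 0.0604
```

Call:
carry_out(
  translation=[
    [0,0,0],
    [0,0,0],
    [0,0,0],
  ],
  turn=[0,0,0],
  gripper=[0.4,0.4,0.4],
)

```text
time_s: 13.18
tool_pos: [0.6343, -0.1745, 0.0755]
tool_rot: [179.9, 0.0, 87.6]
force: [-0.4, 1.5, 5.8]
grip_width: 0.0605
```

Call:
carry_out(
  translation=[
    [0,0,-1],
    [0,0,-3],
    [0,0,-5],
    [0,0,-6],
    [0,0,-6],
  ],
  turn=[0,0,0,0,0],
  gripper=[0.4,0.4,0.4,0.4,0.4],
)

```text
time_s: 13.8
tool_pos: [0.6344, -0.1744, 0.136]
tool_rot: [179.9, 0.0, 87.6]
force: [-0.1, -0.3, -1.7]
grip_width: 0.0603
```

Call:
carry_out(
  translation=[
    [0,0,0],
    [0,0,0],
    [0,0,0],
    [0,0,0],
    [0,0,0],
  ],
  turn=[0,0,0,0,0],
  gripper=[0.4,0.4,0.4,0.4,0.4],
)

```text
time_s: 14.42
tool_pos: [0.6337, -0.1742, 0.1345]
tool_rot: [-180.0, -0.0, 87.6]
force: [0.5, 0.3, -2.3]
grip_width: 0.0607
```

```bash
python3 w.py B
```

```text
[ -0.317   0.062  -1.759 -47.681 -29.349] [0.566 0.765 0.616 0.013 0.009] kg 0.17932808541359269
14.925 [ 0.63375969 -0.17421124  0.13458159] [ 1.79994483e+02 -3.96045166e-03  8.76050076e+01] 0.06058810334674726
```

Call:
carry_out(
  translation=[
    [0,0,2],
    [0,0,4],
    [0,0,5.2],
    [0,0,5.7],
    [0,0,5.9],
  ],
  turn=[0,0,0,0,0],
  gripper=[0.4,0.4,0.4,0.4,0.4],
)

```text
time_s: 15.55
tool_pos: [0.6337, -0.1743, 0.0756]
tool_rot: [-180.0, -0.0, 87.6]
force: [-2.6, 0.8, 4.6]
grip_width: 0.0604
```

Call:
carry_out(
  translation=[
    [0,0,0.1],
    [0,0,0.1],
  ],
  turn=[0,0],
  gripper=[0.4,0.4],
)

```text
time_s: 15.8
tool_pos: [0.6339, -0.1744, 0.0755]
tool_rot: [180.0, -0.0, 87.6]
force: [-3.9, 0.1, 4.3]
grip_width: 0.0607
```

Call:
carry_out(
  translation=[
    [0,0,0],
    [0,0,0],
    [0,0,0],
    [0,0,0],
    [0,0,0],
  ],
  turn=[0,0,0,0,0],
  gripper=[0.72,0.78,0.86,0.95,1],
)

```text
time_s: 16.42
tool_pos: [0.6338, -0.1742, 0.0745]
tool_rot: [180.0, -0.0, 87.6]
force: [-0.3, 0.6, 0.4]
grip_width: 0.0837
```

Call:
carry_out(
  translation=[
    [0,0,-2],
    [0,0,-5],
    [0,0,-9],
    [0,0,-13],
    [0,0,-15],
  ],
  turn=[0,0,0,0,0],
  gripper=[1,1,1,1,1],
)

```text
time_s: 17.05
tool_pos: [0.6348, -0.1749, 0.2286]
tool_rot: [179.7, 0.0, 87.6]
force: [0.4, 0.3, -0.0]
grip_width: 0.0868
```

```bash
python3 - <<'E'
from h import *
o=telemetry.get_obs();print(o['time_s'],o['tool_pos'],o['tool_rot'],o['force'],o['grip_width'])
u=snap('wrist','pics/w7.png');t=snap('scene','pics/s7.png');t=cv2.resize(t[140:250,140:260],None,fx=3.2,fy=3.2)
cv2.imwrite('pics/c10.png',t[:,:,::-1])
E
python3 d.py .634 -.1744 .2238 87.6  .496 -.1753 .2238 87.6
```

```text
17.05 [ 0.6348056  -0.17494438  0.22856472] [1.79713837e+02 3.11478104e-02 8.75899361e+01] [ 0.42377682  0.25754985 -0.04182023] 0.08675427916543078
cm [ -0.67 -13.78  -0.  ] turn -0.0 dist mm 138.00293475140302
```

View pics/c10.png

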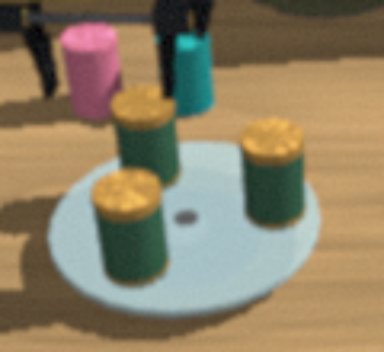

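Tins A and B stand upright. Next is tin C.

Call:
carry_out(
  translation=[
    [-0.2,-4.6,0],
    [-0.4,-9.2,0],
    [-0.7,-13.8,0],
    [-0.7,-13.8,0],
    [-0.7,-13.8,0],
  ],
  turn=[0,0,0,0,0],
  gripper=[1,1,1,1,1],
)

```text
time_s: 17.77
tool_pos: [0.4958, -0.1748, 0.2239]
tool_rot: [-180.0, -0.0, 87.6]
force: [-0.5, 0.3, -0.2]
grip_width: 0.0871
```

```bash
python3 - <<'E'
from h import *
o=telemetry.get_obs();print(o['time_s'],o['tool_pos'],o['tool_rot'],o['force'],o['grip_width'])
u=snap('wrist','pics/w8.png')
import pickle;pickle.dump(get_calibration('wrist'),open('cw8.pkl','wb'))
E
```

```text
17.775 [ 0.49579165 -0.17476063  0.22392154] [-1.79986205e+02 -3.40131666e-02  8.76488375e+01] [-0.4953991   0.34384671 -0.20818642] 0.08708761129873305
```

View pics/w8.png

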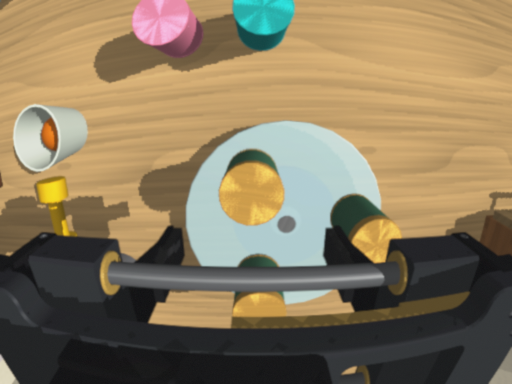

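Call:
carry_out(
  translation=[
    [-0.1,0.1,4],
    [-0.1,0.1,8],
    [-0.1,0.1,11.5],
    [-0.1,0.1,14],
    [-0.1,0.1,15],
  ],
  turn=[0,0,0,0,0],
  gripper=[1,1,1,1,1],
)

```text
time_s: 18.45
tool_pos: [0.4962, -0.1763, 0.0724]
tool_rot: [-179.8, 0.1, 87.6]
force: [-0.1, -0.5, 0.3]
grip_width: 0.0872
```

Call:
carry_out(
  translation=[
    [0,0,0],
    [0,0,0],
    [0,0,0],
    [0,0,0],
    [0,0,0],
  ],
  turn=[0,0,0,0,0],
  gripper=[0.9,0.8,0.7,0.6,0.5],
)

```text
time_s: 19.08
tool_pos: [0.497, -0.1766, 0.0753]
tool_rot: [179.9, -0.0, 87.6]
force: [-0.1, -0.2, 4.7]
grip_width: 0.0597
```

Call:
carry_out(
  translation=[
    [0,0,0],
    [0,0,0],
    [0,0,0],
  ],
  turn=[0,0,0],
  gripper=[0.4,0.4,0.4],
)

```text
time_s: 19.45
tool_pos: [0.4971, -0.1767, 0.0753]
tool_rot: [179.9, -0.0, 87.6]
force: [-1.4, 0.5, 6.1]
grip_width: 0.0601
```

Call:
carry_out(
  translation=[
    [0,0,-1],
    [0,0,-3],
    [0,0,-5],
    [0,0,-6],
    [0,0,-6],
  ],
  turn=[0,0,0,0,0],
  gripper=[0.4,0.4,0.4,0.4,0.4],
)

```text
time_s: 20.08
tool_pos: [0.4966, -0.1764, 0.1348]
tool_rot: [180.0, -0.0, 87.6]
force: [0.5, -0.6, -5.0]
grip_width: 0.0601
```

Call:
carry_out(
  translation=[
    [0,0,0],
    [0,0,0],
    [0,0,0],
    [0,0,0],
    [0,0,0],
  ],
  turn=[0,0,0,0,0],
  gripper=[0.4,0.4,0.4,0.4,0.4],
)

```text
time_s: 20.7
tool_pos: [0.4965, -0.1765, 0.1345]
tool_rot: [-180.0, -0.0, 87.6]
force: [-0.1, 0.4, -4.3]
grip_width: 0.06
```

```bash
python3 w.py C
```

```text
[ -0.127   0.277  -4.22  -30.18  -30.576] [0.426 0.484 0.357 0.011 0.008] kg 0.43018650443248097
21.2 [ 0.4965755  -0.17646207  0.13457265] [ 1.79992655e+02 -3.75118401e-03  8.76080440e+01] 0.0598194924776691
```

Tin C weighs about 0.43 kg, against 0.26 for A and 0.18 for B, so C is the heaviest. I'll lift it higher.

Call:
carry_out(
  translation=[
    [0,0,-2],
    [0,0,-4],
    [0,0,-6],
    [0,0,-7.5],
    [0,0,-8],
  ],
  turn=[0,0,0,0,0],
  gripper=[0.4,0.4,0.4,0.4,0.4],
)

```text
time_s: 21.82
tool_pos: [0.497, -0.1766, 0.2154]
tool_rot: [179.9, -0.0, 87.6]
force: [-0.0, -0.0, -4.8]
grip_width: 0.06
```

Call:
carry_out(
  translation=[
    [0,0,0],
    [0,0,0],
    [0,0,0],
    [0,0,0],
    [0,0,0],
  ],
  turn=[0,0,0,0,0],
  gripper=[0.4,0.4,0.4,0.4,0.4],
)

```text
time_s: 22.45
tool_pos: [0.4965, -0.1765, 0.2144]
tool_rot: [-180.0, -0.0, 87.6]
force: [0.4, 0.6, -3.0]
grip_width: 0.0599
```

```bash
python3 w.py end; python3 - <<'E'
import cv2,numpy as np
s=cv2.imread('pics/s_end.png');t=cv2.imread('pics/t_end.png')
cv2.imwrite('pics/c11.png',np.hstack([cv2.resize(s[120:270,100:270],(400,353)),cv2.resize(t[90:240,90:260+100],(400,353)) ]))
E
```

```text
[ -0.103  -0.185  -3.888 -27.324 -32.623] [0.454 0.608 0.393 0.01  0.012] kg 0.39636570281507527
22.95 [ 0.49655108 -0.17647511  0.21457491] [ 1.79994422e+02 -4.25191986e-03  8.76053017e+01] 0.06026482387950935
```

View pics/c11.png

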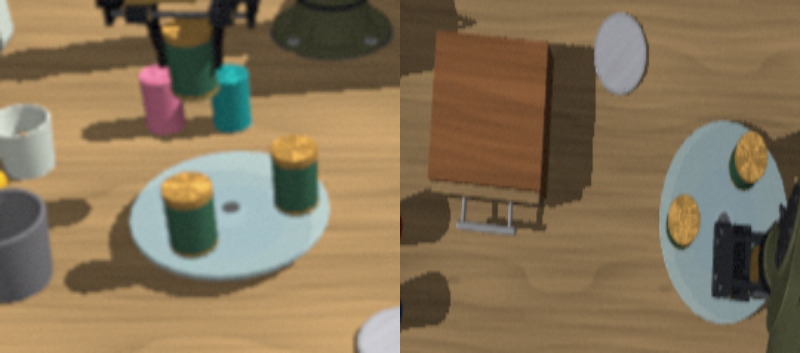

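View pics/s_end.png

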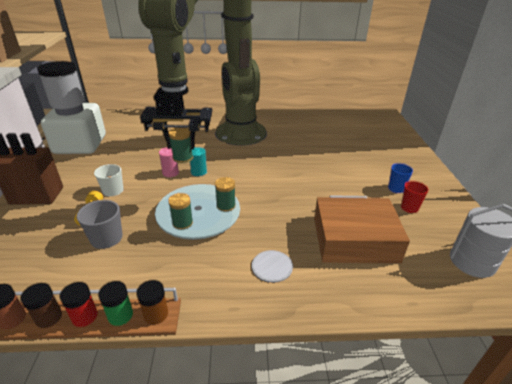

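Tin C is held upright at scene pixel (181,148), with its bottom about 14 cm above the disc. The other two tins stand upright at (180,210) and (225,195), the drawer is still shut, and nothing else has moved.

```bash
python3 -c "
from h import *
print(sign_off())"
```

```text
the job is handed in; nothing more can be done
None
```

The job is handed in after about 23 s of the 72 s. The drawer is shut, and the heaviest tin is held upright and still, about 14 cm above the turntable.

- **Drawer:** I pushed it until it stopped hard, with about 20 N at the wrist. Afterwards the bar stood at x ≈ 0.541, which fits a shut drawer on a 0.2 m deep chest. At the stop there was also about 15 N upward on the tool. I took that as friction on the bar and did not check it further.
- **Weighing:** By feel the three tins came to about 0.26, 0.18 and 0.43 kg. The heaviest was the one nearest the robot. A second reading of it, held higher, gave 0.40 kg, which is within the noise and still well above the other two.
- **Other tins:** I set the two lighter ones back on the turntable where they had stood.
- **Last check:** The final pictures showed both lighter tins upright, the turquoise and pink look-alikes untouched, and the other kitchen things in place as far as the pictures show. The dumbbell was not clearly in view there.

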